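# Unlatch the card hold-down tongue and hold it up off its ball

## Task

The grey hold-down tongue over the card slide is latched onto its ball stud. Take the upright latch tab on the tongue's nose between the fingers, pull it sideways against its spring (to the left, looking from the hinge towards the nose) while the tongue is still down, then lift the tongue by the tab until its nose is at least 5 cm above where it lay, so that the card could be drawn from under it. Finish while still gripping the tab and holding the tongue steady in the air, and leave the loose parts around it where they are.

Things in the scene. Friction and masses are not known exactly. Their poses are not given: they have to be found in the camera images.
- mount: Fixture fixed to the shelf: dark steel plate 280 x 70 x 6 mm with a hinge clevis (64 mm high) at one end, a 28 mm ball stud (top at 46 mm) at the other, between them a 120 mm slotted rail (28 mm high) with a card slide. Origin on the shelf straight under the ball; x runs level from hinge to ball, y is the direction the latch is pulled, z up. The plate reaches from x = -240 to +40 mm.
- hinge (a point): Point on the tongue's hinge axis, in the fixture's middle plane: 200 mm behind the ball along the fixture's x, 52 mm above the shelf. The hinge axis is horizontal, along the fixture's y.
- tongue (a joint): Angle of the tongue about the hinge: 0 = level, latched on the ball; positive = nose raised; stop at 0.8 rad. It falls back by its own weight (0.3 to 0.65 kg, centre about 140 mm from the hinge) when not held. Raising the nose 50 mm takes 0.22 rad.
- nose (a point): Middle of the tongue's free end, 230 mm from the hinge, 52 mm above the shelf when down. The tongue is a grey steel bar 26 mm wide, 8 mm thick, ending in a 60 x 52 mm coupler head (centred on the ball, top at 56 mm) that caps the ball.
- latch (a joint): Travel of the latch across the tongue, m: 0 = at rest, bolt under the ball's shoulder, tongue locked; grows as pulled along the fixture's +y; clear of the ball beyond about 0.006; stop at 0.014. A spring draws it back with about 2 N at 0, 7 N at the stop. It rides on the tongue and may spring back once the tongue is up. A steel riser outside the head on the +y side joins bolt and slide plate.
- latch_tab: Plain steel tab upright on the latch's flat slide plate, on top of the coupler head: 24 mm (x, along the tongue) x 12 mm (y, pull direction) x 36 mm high (z). Origin at the centre of its foot, on the slide plate: 61.5 mm above the shelf when down, straight over the ball when at rest. Nothing else stands above the plate (x +-13 mm, y -12 to +35 mm). It moves and tilts with the tongue.
- earpiece_cap: Loose black bakelite earpiece cap, a shallow cup 58 mm across and 24 mm high, mouth up. Origin under its middle. To be left alone.
- fuse_block: Loose white ceramic fuse block 60 x 30 x 26 mm. Origin under its middle. To be left alone.
- test_clip: Loose brass test clip 55 x 12 x 13 mm. Origin under its middle. To be left alone.
- armature: Loose L-shaped nickel relay armature 45 x 18 x 22 mm. Origin under its middle. To be left alone.

How it is judged:
By the outcome, as a careful person would: the job done as asked, in the order asked, and still so for the second after the job is handed in, while the arm keeps its last pose, push and grip.
It also fails if it takes over 29 s, if anything falls off the work surface, if the arm or the gripper's body presses on something with over 40 N, if the wrist force passes 120 N, or if a joint passes its speed limit or range.

## Robot

A 7-joint arm with a two-finger parallel gripper is mounted at the origin on the work surface. World frame = base frame: x ahead of the robot, y to its left, z up, the work surface at z = 0. Lengths are in m, angles in rad, forces in N, time in s.
With the tool pointing down it reaches from about 0.35 to 0.9 m from the base axis. Payload 8.1 kg.
Tool frame: the origin (TCP) lies at the very end of the fingers, on their centre line; the grasp point (between the pads) lies 19 mm behind it; z points along the fingers, y is the direction in which the jaws open and shut (so a half turn about z gives the same grasp; the last joint's range is limited). The gripper opens to 92 mm and grips with 3 to 60 N. Pads are 19 mm wide; open, the fingers measure 130 mm over their backs; the gripper's body (75 mm by 190 mm) begins 47 mm behind the grasp point.
Start: joints at [1.135, 0.434, 0.025, 1.573, -0.012, 1.134, -0.075], TCP at [0.204, -0.591, 0.195] pointing down, gripper open.
Joint ranges: [-2.62, 2.62], [-0.44, 2.09], [-1.27, 1.32], [0.08, 2.57], [-1.32, 4.46], [0.12, 2], [-2.74, 2.74]. Speed limits (rad/s): [2.22, 2.22, 3.01, 3.01, 3.14, 3.14, 3.14].

## Interface

Orientations are given as a rotation vector (axis times angle).
In Python, from cell import observe, get_image, sign_off gives the robot as it stands.
- The arm moves only by the tool arm_command, never from a script. Its argument "deltas" is a list of rows, each an object with "xyz": the shift along the tool's x, y, z in cm, a list of three; "turn": the turn about the tool's z in degrees; "jaw": the closure in counts, from 0 (fully open) to 255 (shut). A call has 1 to 5 rows; each row is the pose to reach, as a shift and turn from the pose measured when the call began, along the tool's axes at that moment; what a row does not reach only later rows make up. A row lasts 1/12 s, in which the tool goes at most 41.7 mm and 7.16 degrees, less where a joint would pass 70% of its speed; a pose out of reach is approached as far as the arm can. A call with a gripper value outside its range is refused whole. The fingers move at their own pace and stop on an object; "force" is the grip in N (left out, the last holds). Time passes only in rows, so rows that repeat a pose let the fingers close. It gives the time, the measured TCP pose, the force and the opening at its end, in the units of the state.
- observe(): the state, without advancing time (a new reading comes with each control period).
- get_image(name): name is "scene" or "top"; returns a dict with "frame" (400x640x3 uint8, red, green, blue), "depth" (400x640 float32, m along the optical axis (not along the pixel's ray), 0 where there is no reading), "camera_matrix" (3x3 intrinsics, pixels), "distortion" ([k1, k2, p1, p2, k3] as OpenCV has them; the pictures are not rectified), "cam_to_world" (4x4, takes a point from camera to world coordinates). Camera axes: x right, y up, looking along -z (the intrinsics and any distortion apply to the point x, -y, -z); pixel columns grow to the right and rows downward; lengths in m; the calibration is good to about 2 mm. A picture is of the moment at which its call begins.
- sign_off(): hands the job in, once; it reports no verdict.
The state is a dict: "clock": time; "joints": joint angles; "dq": joint speeds; "joint_efforts": joint torques, N m; "position": TCP position; "ee_rot": TCP orientation; "force": force on the tool from outside, world axes, zero at the start; "ft_torque": the same for the moment, N m; "width": opening from 0.0 (shut) to 1.0 (fully open).
Only numpy, scipy, OpenCV 4.12 (cv2) and the standard library are available. Lean on these libraries where they do the work, as an engineer would, in place of code of your own. Each camera call takes 0.05 s, during which the arm holds its last target.

## Working session

There is one attempt and no reset: what is moved stays moved. The work goes in short steps, Python scripts to look and compute and a tool call to move; the robot and the scene stay as the last step left them, time stands still between calls to the robot, and variables do not carry over. Pictures are saved under pics/ and viewed, and the job is handed in when it is done.

Besides the shell and the picture viewer there is one more tool, called as name(argument=value, ...) on one line, values as JSON. arm_command: Moves the arm, as the interface text tells. Its arguments: {"type":"object","properties":{"deltas":{"type":"array","items":{"type":"object","properties":{"xyz":{"type":"array","items":{"type":"number"}},"turn":{"type":"number"},"jaw":{"type":"number"}}}},"force":{"type":"number"}},"required":["deltas"]}

```bash
mkdir -p pics; ls; cat > h.py <<'E'
import numpy as np, cv2, pickle
from cell import observe, get_image, sign_off
def grab(n,tag):
    d=get_image(n); pickle.dump(d,open(f'{tag}.pkl','wb')); cv2.imwrite(f'pics/{tag}.png',d['frame'][:,:,::-1]); return d
def load(tag): return pickle.load(open(f'{tag}.pkl','rb'))
def px2w(d,u,v,z=None):
    p=cv2.undistortPoints(np.array([[[u,v]]],float),d['camera_matrix'],d['distortion'])[0,0]
    T=d['cam_to_world']
    r=T[:3,:3]@np.array([p[0],-p[1],-1]); o=T[:3,3]
    if z is None:
        return o+r*d['depth'][int(round(v)),int(round(u))]
    return o+r*(z-o[2])/r[2]
def w2px(d,P):
    T=d['cam_to_world']; c=(np.atleast_2d(P)-T[:3,3])@T[:3,:3]; c=c*[1,-1,-1]
    return cv2.projectPoints(c,np.zeros(3),np.zeros(3),d['camera_matrix'],d['distortion'])[0][:,0]
E
python3 -c "
from h import *
print(observe())
for n in('scene','top'):
  d=grab(n,n+'0');print(d['cam_to_world'].round(3),d['camera_matrix'].round(1))"
```

```text
pics
{'clock': 0.0, 'joints': array([ 1.13540821,  0.43523626,  0.02502608,  1.57412642, -0.01163353,
        1.13396106, -0.07512087]), 'dq': array([-1.54014957e-04, -1.90173994e-03, -5.46662355e-04,  6.53586164e-04,
       -7.56894452e-05,  8.06187837e-04, -1.02009952e-03]), 'joint_efforts': array([-7.87079480e-04, -6.67848659e+01,  9.84308347e-01, -3.14468479e+01,
       -6.07571541e-02,  4.27750975e-02,  2.44200037e-04]), 'position': array([ 0.20391285, -0.59020284,  0.19462602]), 'ee_rot': array([-3.09672820e+00, -5.19841773e-01,  6.21745243e-04]), 'force': array([ 0.29625113,  0.06896453, -0.40594953]), 'ft_torque': array([-0.01621337,  0.04973581,  0.02285724]), 'width': 0.9992067941111017}
[[-0.86  -0.321  0.396  0.821]
 [ 0.51  -0.571  0.644  0.452]
 [ 0.02   0.756  0.655  0.487]
 [ 0.     0.     0.     1.   ]] [[361.5   0.  316.6]
 [  0.  361.5 200.3]
 [  0.    0.    1. ]]
[[-0.025  0.995 -0.092  0.463]
 [-1.    -0.025 -0.002  0.048]
 [-0.004  0.092  0.996  0.981]
 [ 0.     0.     0.     1.   ]] [[498.9   0.  310.5]
 [  0.  498.9 198.5]
 [  0.    0.    1. ]]
```

View pics/scene0.png

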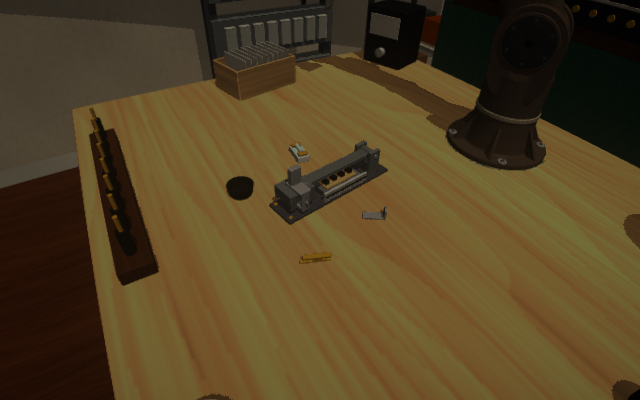

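View pics/top0.png

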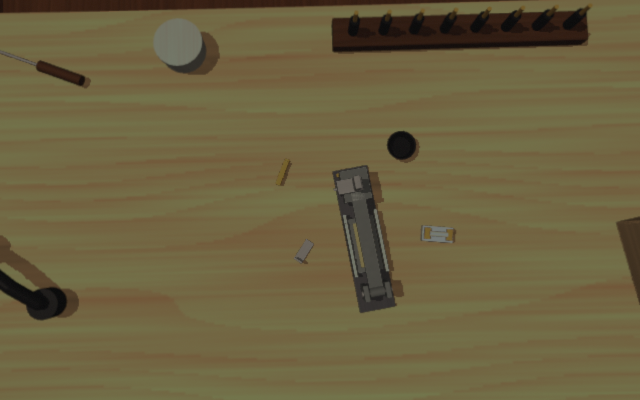

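The fixture is at about (365,238) in the top view, with its hinge at the bottom (375,295) and its head at (352,185). The tab is at about (293,175) in the scene view. I'll enlarge both views.

```bash
python3 -c "
from h import *
a=load('top0')['frame'][155:320,315:415,::-1];b=load('scene0')['frame'][130:230,255:400,::-1]
a=cv2.convertScaleAbs(a,alpha=1.8);b=cv2.convertScaleAbs(b,alpha=1.8)
cv2.imwrite('pics/a.png',cv2.resize(a[:75],None,fx=8,fy=8,interpolation=2));cv2.imwrite('pics/a2.png',cv2.resize(a,None,fx=3.6,fy=3.6,interpolation=2));cv2.imwrite('pics/b.png',cv2.resize(b,None,fx=5.5,fy=5.5,interpolation=2))
d=load('top0')
print([px2w(d,u,v).round(4) for u,v in((357,182),(345,187),(366,230),(376,292))])
for u,v in((333,170),(366,166),(395,306),(362,311)):print(px2w(d,u,v,0.006))"
```

```text
[array([ 0.5717, -0.0345,  0.0979]), array([ 0.5673, -0.0153,  0.0628]), array([ 0.487 , -0.0518,  0.0578]), array([ 0.3741, -0.0656,  0.0606])]
[0.6080675  0.00343996 0.006     ]
[ 0.61434258 -0.06184084  0.006     ]
[ 0.34142865 -0.10777169  0.006     ]
[ 0.33349375 -0.04415001  0.006     ]
```

View pics/a.png

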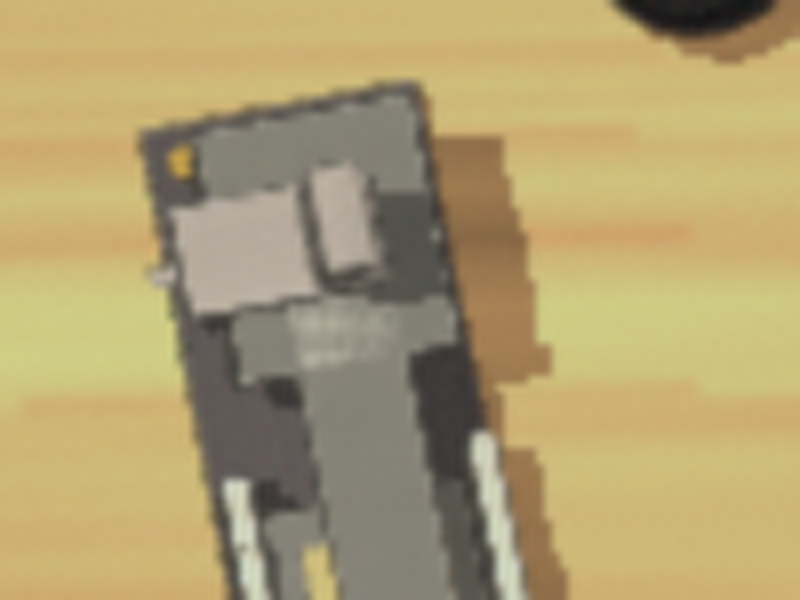

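View pics/a2.png

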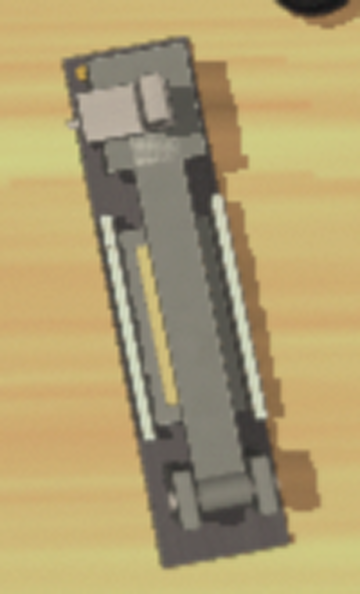

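View pics/b.png

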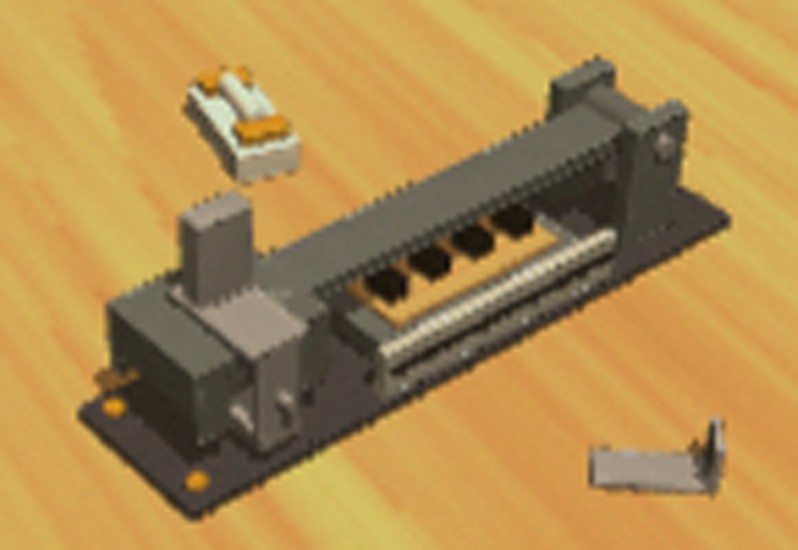

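```bash
cat > fit.py <<'E'
from h import *
from scipy.optimize import least_squares
from scipy.spatial.transform import Rotation as R
d=load('top0')
M=np.array([[40,35,6],[40,-35,6],[-240,-35,6],[-240,35,6],[0,0,97.5]])/1e3
uv=np.array([[332.9,171.6],[367.3,165.6],[395.6,305.8],[360.3,312.5],[357.5,180.9]])
def W(p,m): c,s=np.cos(p[2]),np.sin(p[2]); return np.c_[p[0]+c*m[:,0]-s*m[:,1],p[1]+s*m[:,0]+c*m[:,1],m[:,2]]
s=least_squares(lambda p:(w2px(d,W(p,M))-uv).ravel(),[.57,-.03,.17]); p=s.x
print(p,np.degrees(p[2]),s.fun.round(2))
sc=load('scene0')
T=np.array([[x,y,z] for z in(61.5,97.5) for x,y in((12,6),(12,-6),(-12,-6),(-12,6))])/1e3
for dd,n in((d,'top'),(sc,'scene')):
    im=cv2.convertScaleAbs(dd['frame'][:,:,::-1],alpha=1.8); im=cv2.resize(im,None,fx=6,fy=6,interpolation=2)
    for P in (T,M[:4]):
        for q in w2px(dd,W(p,P)): cv2.circle(im,tuple(int(v*6+3) for v in q),3,(0,0,255),-1)
    c=w2px(dd,W(p,np.array([[-.02,0,.07]])))[0]*6; x,y=int(c[0]),int(c[1])
    cv2.imwrite(f'pics/fit_{n}.png',im[max(0,y-250):y+250,x-300:x+300])
o=observe(); Rm=R.from_rotvec(o['ee_rot']).as_matrix(); print(Rm.round(3))
c_,s_=np.cos(p[2]),np.sin(p[2])
fy=np.array([-s_,c_,0]); a=Rm.T@fy; print('turn', np.degrees(np.arctan2(-a[0],a[1])))
tgt=np.array([p[0],p[1],.20]); print('delta cm',(Rm.T@(tgt-o['position'])*100).round(2),tgt)
np.save('p.npy',p)
E
python3 fit.py
```

```text
[ 0.57230503 -0.03627496  0.16159281] 9.258586056328943 [-0.51 -0.62 -0.07 -1.17  0.27  0.37 -0.22  0.51  0.47  0.78]
[[ 0.945  0.327 -0.001]
 [ 0.327 -0.945  0.001]
 [-0.    -0.001 -1.   ]]
turn -170.197206735983
delta cm [ 52.91 -40.33  -0.48] [ 0.57230503 -0.03627496  0.2       ]
```

```bash
sleep 1
```

```text
(no output)
```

View pics/fit_top.png

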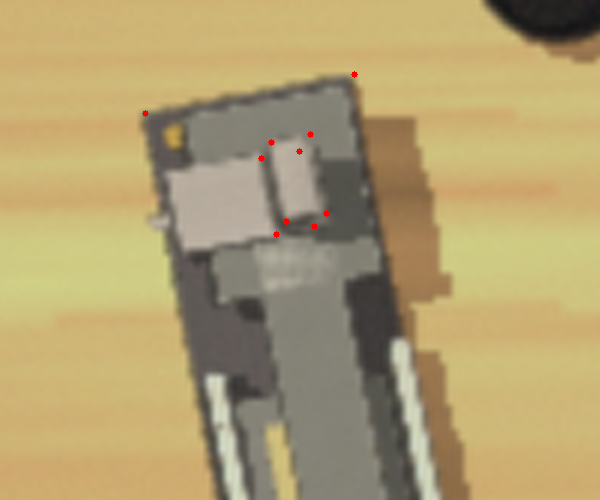

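View pics/fit_scene.png

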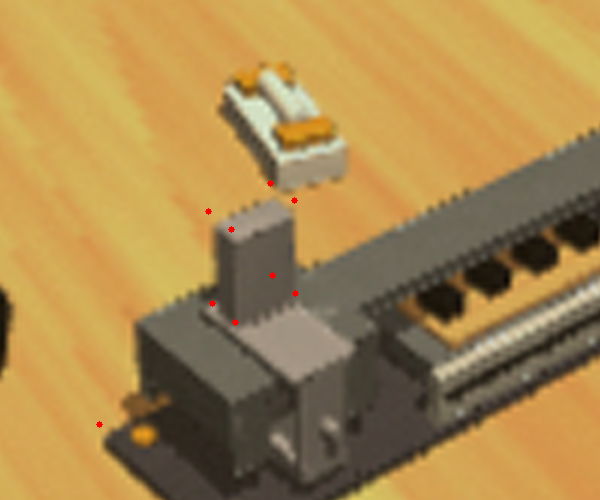

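In both views the model lands within about 1.5 px of the tab. I'll shift the target roughly 1 mm towards the scene camera. Next is the transit above the tab, with a turn of about +9.8°.

arm_command(deltas=[{"xyz":[3,-2.3,-0.5],"turn":2},{"xyz":[6,-4.6,-1],"turn":4},{"xyz":[9,-6.9,-1.5],"turn":6},{"xyz":[12,-9.2,-2],"turn":8},{"xyz":[15,-11.5,-2],"turn":9.8}], force=25)

```text
schema error: expected keys xyz, turn, jaw
```

```bash
cat > go.py <<'E'
import sys
from h import *
from scipy.spatial.transform import Rotation as R
o=observe(); Rm=R.from_rotvec(o['ee_rot']).as_matrix(); p=np.load('p.npy'); c,s=np.cos(p[2]),np.sin(p[2])
F=np.array([[c,-s,0],[s,c,0],[0,0,1]])
a=Rm.T@-F[:,1]
L=np.array([float(v) for v in sys.argv[1:4]])/1e3 if len(sys.argv)>3 else np.array([0,1,200])/1e3
t=np.array([p[0]+.0007,p[1],0])+F@L
print('t',o['clock'],'joints',o['joints'].round(2),'turn',np.degrees(np.arctan2(-a[0],a[1])).round(2),'delta cm',(Rm.T@(t-o['position'])*100).round(2))
print('fix mm',((F.T@(o['position']-[p[0]+.0007,p[1],0]))*1e3).round(2),'force fix',(F.T@o['force']).round(2),'w',o['width'])
E
python3 go.py
```

```text
t 0.1 joints [ 1.14  0.44  0.02  1.57 -0.01  1.13 -0.08] turn 9.8 delta cm [ 52.99 -40.41  -0.48]
fix mm [-453.36 -487.41  194.73] force fix [-0.11 -0.43 -0.22] w 1.001175574068362
```

arm_command(deltas=[{"xyz":[3,-2.3,-0.5],"turn":2,"jaw":0},{"xyz":[6,-4.6,-1],"turn":4,"jaw":0},{"xyz":[9,-6.9,-1.5],"turn":6,"jaw":0},{"xyz":[12,-9.2,-2],"turn":8,"jaw":0},{"xyz":[15,-11.5,-2],"turn":9.8,"jaw":0}], force=25)

```text
clock: 0.52
position: [0.309, -0.4312, 0.2155]
ee_rot: [-3.131, -0.251, 0.0]
force: [0.8, 0.4, 0.2]
width: 1.002
```

```bash
python3 go.py
```

```text
t 0.5167 joints [ 0.86  0.27 -0.01  1.77  0.    1.1  -0.57] turn -0.11 delta cm [ 32.35 -34.89   1.57]
fix mm [-324.12 -347.32  215.5 ] force fix [0.89 0.21 0.21] w 1.0022987924960363
```

arm_command(deltas=[{"xyz":[2.6,-2.8,0],"turn":0,"jaw":0},{"xyz":[5.2,-5.6,0],"turn":0,"jaw":0},{"xyz":[7.8,-8.4,0],"turn":0,"jaw":0},{"xyz":[10.4,-11.2,0],"turn":0,"jaw":0},{"xyz":[13,-14,0],"turn":0,"jaw":0}])

```text
clock: 0.93
position: [0.4155, -0.2705, 0.2155]
ee_rot: [-3.131, -0.25, 0.0]
force: [0.2, -0.1, -0.8]
width: 0.999
```

```bash
python3 go.py
```

```text
t 0.9333 joints [ 0.58  0.22 -0.13  1.84  0.03  1.09 -0.97] turn -0.12 delta cm [ 19.27 -20.73   1.56]
fix mm [-193.12 -205.88  215.47] force fix [ 0.22 -0.1  -0.8 ] w 0.9994227882634518
```

arm_command(deltas=[{"xyz":[2.6,-2.8,0],"turn":0,"jaw":0},{"xyz":[5.2,-5.6,0],"turn":0,"jaw":0},{"xyz":[7.8,-8.4,0],"turn":0,"jaw":0},{"xyz":[10.4,-11.2,0],"turn":0,"jaw":0},{"xyz":[13,-14,0],"turn":0,"jaw":80}])

```text
clock: 1.35
position: [0.5221, -0.11, 0.2154]
ee_rot: [-3.131, -0.25, 0.001]
force: [0.9, -0.7, 0.1]
width: 0.966
```

```bash
python3 go.py
```

```text
t 1.35 joints [ 0.29  0.29 -0.23  1.75  0.07  1.11 -1.37] turn -0.13 delta cm [ 6.2  -6.57  1.54]
fix mm [-62.1  -64.54 215.4 ] force fix [ 0.8  -0.81  0.14] w 0.9662806288845482
```

arm_command(deltas=[{"xyz":[2.6,-2.8,0],"turn":0,"jaw":120},{"xyz":[5.2,-5.5,0],"turn":0,"jaw":120},{"xyz":[6.2,-6.6,1],"turn":0,"jaw":120},{"xyz":[6.2,-6.6,1.5],"turn":0,"jaw":120},{"xyz":[6.2,-6.6,1.5],"turn":0,"jaw":120}])

```text
clock: 1.77
position: [0.5719, -0.0343, 0.1986]
ee_rot: [-3.13, -0.253, 0.006]
force: [-0.0, 0.3, -0.8]
width: 0.616
```

```bash
python3 go.py 0 1 70; python3 -c "
from h import *
for n in('scene','top'):
  d=grab(n,n+'1')
  c=(np.array([293,175]) if n=='scene' else np.array([357,182]))
  f=d['frame'][c[1]-60:c[1]+40,c[0]-60:c[0]+60,::-1]
  cv2.imwrite(f'pics/{n}1c.png',cv2.resize(cv2.convertScaleAbs(f,alpha=1.8),None,fx=5,fy=5,interpolation=2))"
```

```text
t 1.7667 joints [ 0.15  0.37 -0.25  1.68  0.1   1.11 -1.54] turn -0.01 delta cm [ 0.13  0.13 12.86]
fix mm [ -0.82   2.14 198.6 ] force fix [ 0.04  0.32 -0.82] w 0.6163093541248471
```

View pics/scene1c.png

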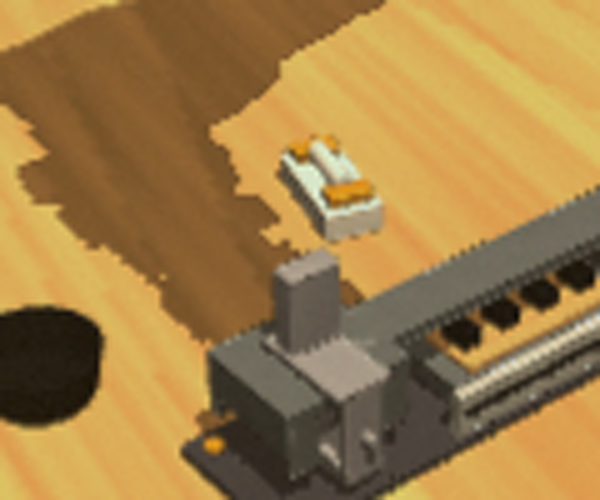

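View pics/top1c.png

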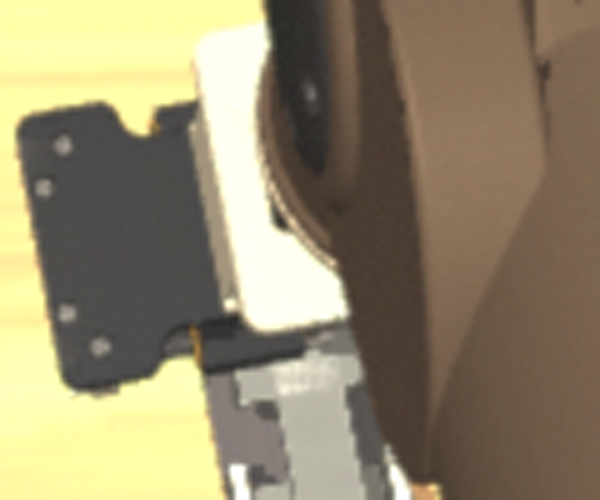

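The tab stands clear below the gripper and the fixture hasn't moved. I'll descend to just above the tab and check alignment in the scene view.

arm_command(deltas=[{"xyz":[0.1,0.1,2.5],"turn":0,"jaw":130},{"xyz":[0.1,0.1,5],"turn":0,"jaw":130},{"xyz":[0.1,0.1,7.5],"turn":0,"jaw":130},{"xyz":[0.1,0.1,9],"turn":0,"jaw":130},{"xyz":[0.1,0.1,9],"turn":0,"jaw":130}])

```text
clock: 2.28
position: [0.5702, -0.0395, 0.1074]
ee_rot: [3.132, 0.244, -0.012]
force: [-1.4, 0.3, 0.0]
width: 0.487
```

```bash
python3 go.py 0 1 70; cat > sc.py <<'E'
import sys
from h import *
t=sys.argv[1]; d=grab('scene',t)
f=d['frame'][95:235,215:405,::-1]
cv2.imwrite(f'pics/{t}c.png',cv2.resize(cv2.convertScaleAbs(f,alpha=1.8),None,fx=4,fy=4,interpolation=2))
E
python3 sc.py s2
```

```text
t 2.2833 joints [ 0.15  0.46 -0.24  1.79  0.13  0.92 -1.56] turn -0.36 delta cm [ 0.36 -0.38  3.73]
fix mm [ -3.32  -2.76 107.36] force fix [-1.38  0.54  0.05] w 0.48749001115170726
```

View pics/s2c.png

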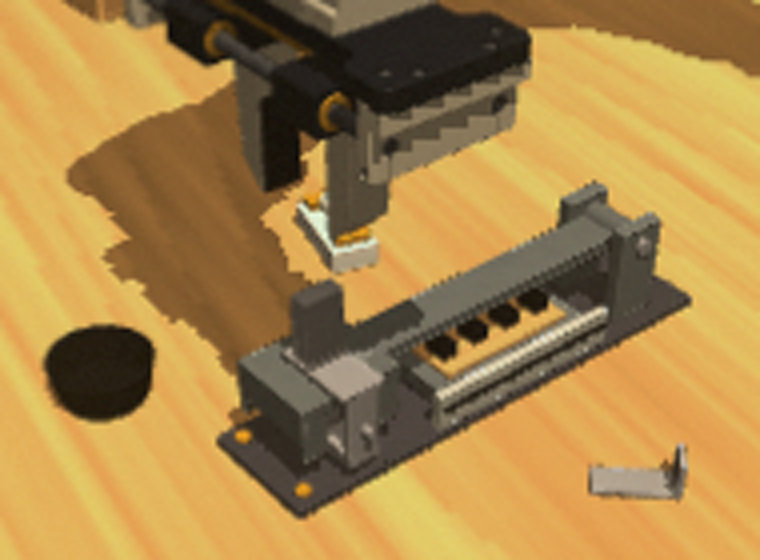

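The fingertips (mid about (292,148) in the full image) look well above the tab (294,165). I'll project the TCP into the picture to check this.

```bash
python3 -c "
from h import *
d=load('s2');o=observe();print(o['position'],o['clock'],o['dq'].round(3),o['ee_rot'])
q=w2px(d,o['position'])[0];print(q,(q-[215,95])*4)
for u,v in ((300,153),(302,150),(302,145),(283,140),(294,170),(294,180)):print(u,v,px2w(d,u,v).round(4))
for u,v in ((294,170),(294,172),(300,168),(312,190)):print(px2w(load('scene0'),u,v).round(4))
"; python3 go.py; python3 sc.py s3
```

```text
[ 0.5714623  -0.03916033  0.10928755] 2.3333 [-0.001 -0.03  -0.009 -0.045 -0.003  0.02   0.003] [ 3.13155127  0.24411954 -0.00794234]
[292.76933978 159.16274245] [311.0773591  256.65096981]
300 153 [ 0.5749 -0.0045  0.1439]
302 150 [0.5744 0.0018 0.1534]
302 145 [0.5751 0.0033 0.1642]
283 140 [ 0.5797 -0.0596  0.1415]
294 170 [ 0.576  -0.0264  0.0945]
294 180 [ 0.5776 -0.0244  0.0733]
[ 0.5762 -0.0262  0.0947]
[ 0.5764 -0.0258  0.0905]
[ 0.5618 -0.0296  0.092 ]
[ 0.5463 -0.0109  0.0463]
t 2.3333 joints [ 0.15  0.45 -0.24  1.79  0.13  0.92 -1.56] turn -0.34 delta cm [ 0.15 -0.36 -9.07]
fix mm [ -1.99  -2.6  109.29] force fix [0.06 0.32 0.05] w 0.4882474160428977
```

View pics/s3c.png

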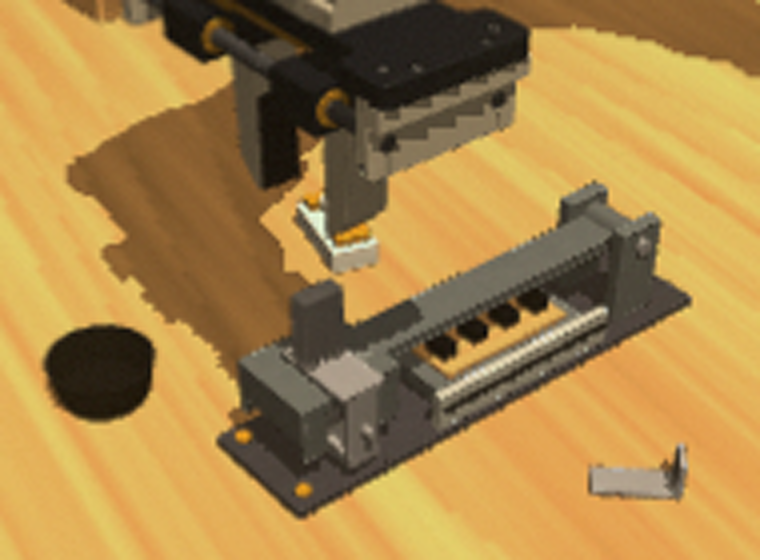

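```bash
python3 -c "
from h import *
d=load('scene1');f=d['frame'][60:200,215:405,::-1]
cv2.imwrite('pics/s1d.png',cv2.resize(cv2.convertScaleAbs(f,alpha=1.8),None,fx=4,fy=4,interpolation=2))
for t in('scene1','s2','s3'):
  d=load(t);T=d['cam_to_world']
  # finger-coloured lowest points: points within 6cm of tab axis and z>0.1
  v,u=np.mgrid[0:400,0:640];pp=cv2.undistortPoints(np.c_[u.ravel(),v.ravel()].astype(float)[:,None],d['camera_matrix'],d['distortion'])[:,0]
  z=d['depth'].ravel();P=np.c_[pp[:,0]*z,-pp[:,1]*z,-z]@T[:3,:3].T+T[:3,3]
  m=(np.hypot(P[:,0]-.572,P[:,1]+.036)<.06)&(P[:,2]>.1)&(P[:,2]<.4)&(z>0)
  Q=P[m];i=np.argsort(Q[:,2])[:400:20];print(t);print(np.c_[Q[i].round(3),np.c_[u.ravel(),v.ravel()][m][i]])
o=observe();print(o['position'],o['clock'])
" ; sed -n 1,5p h.py >/dev/null
```

```text
scene1
[[ 5.67e-01 -4.00e-03  2.28e-01  3.04e+02  1.07e+02]
 [ 5.81e-01 -6.10e-02  2.31e-01  2.80e+02  9.30e+01]
 [ 5.64e-01  1.00e-03  2.32e-01  3.07e+02  1.05e+02]
 [ 5.73e-01  4.00e-03  2.34e-01  3.03e+02  1.06e+02]
 [ 5.81e-01 -6.30e-02  2.36e-01  2.79e+02  9.00e+01]
 [ 5.86e-01 -6.10e-02  2.37e-01  2.77e+02  9.00e+01]
 [ 5.72e-01  8.00e-03  2.39e-01  3.05e+02  1.04e+02]
 [ 5.58e-01  8.00e-03  2.40e-01  3.13e+02  1.01e+02]
 [ 5.77e-01 -6.30e-02  2.42e-01  2.81e+02  8.60e+01]
 [ 5.74e-01  1.20e-02  2.43e-01  3.05e+02  1.03e+02]
 [ 5.55e-01  9.00e-03  2.44e-01  3.15e+02  9.90e+01]
 [ 5.90e-01 -6.70e-02  2.45e-01  2.73e+02  8.50e+01]
 [ 5.90e-01 -7.30e-02  2.46e-01  2.71e+02  8.30e+01]
 [ 5.77e-01  1.30e-02  2.47e-01  3.04e+02  1.01e+02]
 [ 5.75e-01  1.30e-02  2.48e-01  3.05e+02  1.00e+02]
 [ 5.78e-01  6.00e-03  2.49e-01  3.01e+02  9.80e+01]
 [ 5.59e-01  1.00e-02  2.50e-01  3.13e+02  9.60e+01]
 [ 5.78e-01 -6.20e-02  2.51e-01  2.81e+02  8.10e+01]
 [ 5.86e-01 -5.90e-02  2.52e-01  2.77e+02  8.20e+01]
 [ 5.78e-01 -6.10e-02  2.53e-01  2.81e+02  8.00e+01]]
s2
[[ 5.74e-01 -6.30e-02  1.36e-
[... 1440 characters left out ...]
.88e+02  1.32e+02]
 [ 5.88e-01 -6.90e-02  1.55e-01  2.76e+02  1.32e+02]
 [ 5.78e-01 -2.00e-03  1.56e-01  2.99e+02  1.48e+02]
 [ 5.78e-01 -2.00e-03  1.58e-01  2.99e+02  1.47e+02]
 [ 5.79e-01 -1.10e-02  1.59e-01  2.96e+02  1.44e+02]
 [ 5.70e-01 -6.10e-02  1.61e-01  2.87e+02  1.29e+02]
 [ 5.89e-01 -7.60e-02  1.63e-01  2.74e+02  1.27e+02]
 [ 5.88e-01 -6.50e-02  1.64e-01  2.77e+02  1.29e+02]
 [ 5.87e-01 -7.00e-02  1.65e-01  2.76e+02  1.27e+02]
 [ 5.78e-01 -6.00e-03  1.66e-01  2.98e+02  1.42e+02]
 [ 5.58e-01  0.00e+00  1.67e-01  3.10e+02  1.40e+02]
 [ 5.78e-01 -6.20e-02  1.68e-01  2.83e+02  1.26e+02]
 [ 5.78e-01 -9.00e-03  1.70e-01  2.97e+02  1.39e+02]]
[ 0.57265026 -0.03872287  0.1105987 ] 2.3833
```

View pics/s1d.png

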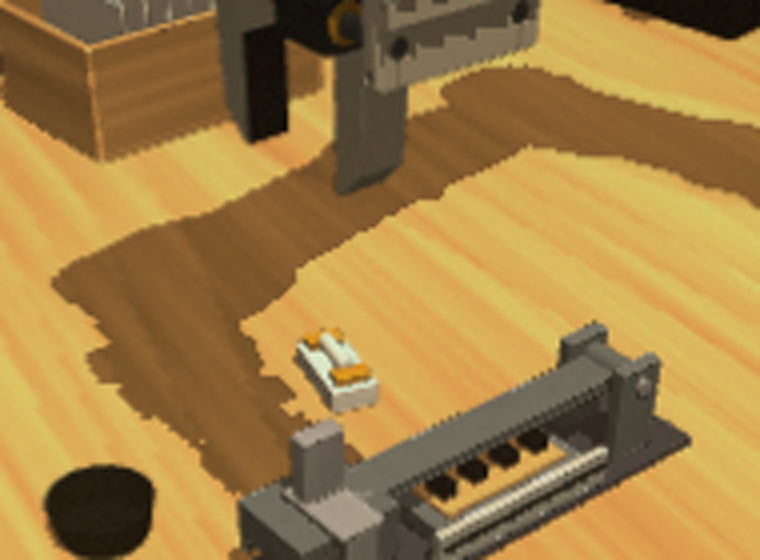

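Depth puts the visible fingertips about 28 mm above the reported TCP, and this holds at both heights. I'll go down to TCP 0.070, which is safe under either reading, and look again.

arm_command(deltas=[{"xyz":[0,-0.2,1.0],"turn":0,"jaw":130},{"xyz":[0,-0.3,2],"turn":0,"jaw":130},{"xyz":[0,-0.3,3],"turn":0,"jaw":130},{"xyz":[0,-0.3,4],"turn":0,"jaw":130},{"xyz":[0,-0.3,4],"turn":0,"jaw":130}])

```text
clock: 2.8
position: [0.5706, -0.0358, 0.0683]
ee_rot: [3.132, 0.245, -0.009]
force: [-0.4, -0.6, -0.8]
width: 0.493
```

```bash
python3 go.py 0 1 70; python3 sc.py s4; python3 go.py 0 1 70
```

```text
t 2.8 joints [ 0.14  0.5  -0.23  1.83  0.15  0.83 -1.59] turn -0.31 delta cm [ 0.23 -0.02 -0.17]
fix mm [-2.33  0.82 68.3 ] force fix [-0.51 -0.53 -0.8 ] w 0.4928745898548988
t 2.85 joints [ 0.14  0.5  -0.23  1.83  0.15  0.84 -1.59] turn -0.31 delta cm [ 0.19 -0.03 -0.08]
fix mm [-1.88  0.75 69.21] force fix [-0.27  0.27  0.45] w 0.4904494729447572
```

View pics/s4c.png

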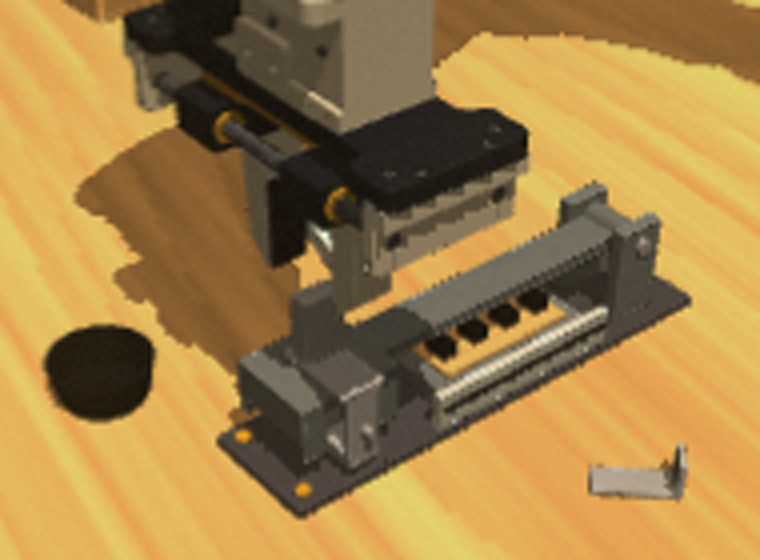

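```bash
python3 -c "
from h import *
d=load('s4');p=np.load('p.npy');c,s=np.cos(p[2]),np.sin(p[2]);F=np.array([[c,-s,0],[s,c,0],[0,0,1]])
f=d['frame'][150:190,275:325,::-1]
cv2.imwrite('pics/s4z.png',cv2.resize(cv2.convertScaleAbs(f,alpha=2.5),None,fx=14,fy=14,interpolation=0))
for v in range(158,178,2):
  print(v,[(u,*(F.T@(px2w(d,u,v)-[p[0],p[1],0])*1e3).round(0).astype(int)) for u in range(290,315,3)])
"
```

```text
158 [(290, np.int64(-9), np.int64(-21), np.int64(99)), (293, np.int64(-101), np.int64(-138), np.int64(-2)), (296, np.int64(-97), np.int64(-121), np.int64(8)), (299, np.int64(10), np.int64(31), np.int64(135)), (302, np.int64(9), np.int64(38), np.int64(138)), (305, np.int64(6), np.int64(43), np.int64(139)), (308, np.int64(35), np.int64(87), np.int64(175)), (311, np.int64(31), np.int64(89), np.int64(175)), (314, np.int64(24), np.int64(88), np.int64(171))]
160 [(290, np.int64(-90), np.int64(-136), np.int64(-2)), (293, np.int64(-96), np.int64(-131), np.int64(-2)), (296, np.int64(-98), np.int64(-122), np.int64(2)), (299, np.int64(10), np.int64(31), np.int64(130)), (302, np.int64(10), np.int64(40), np.int64(135)), (305, np.int64(6), np.int64(42), np.int64(135)), (308, np.int64(36), np.int64(87), np.int64(172)), (311, np.int64(31), np.int64(89), np.int64(171)), (314, np.int64(25), np.int64(88), np.int64(168))]
162 [(290, np.int64(-84), np.int64(-127), np.int64(-1)), (293, np.int64(-91), np.int64(-125), np.int64(-2)), (296, np.int64(-95), np.int64(-119), np.int64(-1)), (299, np.int64(10), np.
[... 2732 characters left out ...]
)), (302, np.int64(-79), np.int64(-75), np.int64(-3)), (305, np.int64(-83), np.int64(-69), np.int64(-2)), (308, np.int64(-41), np.int64(-7), np.int64(55)), (311, np.int64(-46), np.int64(-3), np.int64(55)), (314, np.int64(-51), np.int64(-1), np.int64(53))]
176 [(290, np.int64(14), np.int64(8), np.int64(84)), (293, np.int64(8), np.int64(9), np.int64(82)), (296, np.int64(1), np.int64(10), np.int64(79)), (299, np.int64(-7), np.int64(8), np.int64(75)), (302, np.int64(-73), np.int64(-67), np.int64(-1)), (305, np.int64(-32), np.int64(-6), np.int64(54)), (308, np.int64(-37), np.int64(-2), np.int64(55)), (311, np.int64(-43), np.int64(0), np.int64(53)), (314, np.int64(-47), np.int64(4), np.int64(53))]
```

View pics/s4z.png

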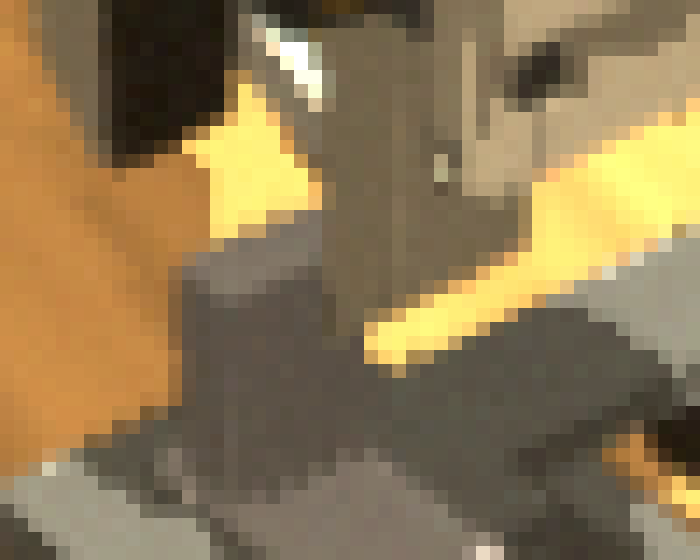

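The finger tip is at about z=0.10 for TCP 0.069, an offset of about 30 mm. The tab sits about 2.5 mm to +y and 2 mm to +x of the finger centre. I'll correct for that and descend.

arm_command(deltas=[{"xyz":[0.2,-0.2,0],"turn":0,"jaw":130},{"xyz":[0.2,-0.3,0.7],"turn":-0.3,"jaw":130},{"xyz":[0.2,-0.3,1.4],"turn":-0.3,"jaw":130},{"xyz":[0.2,-0.3,2.1],"turn":-0.3,"jaw":130},{"xyz":[0.2,-0.3,2.5],"turn":-0.3,"jaw":130}])

```text
clock: 3.27
position: [0.5719, -0.0326, 0.0431]
ee_rot: [3.131, 0.253, -0.01]
force: [-0.6, 0.3, -0.3]
width: 0.492
```

```bash
python3 go.py 0.5 3.5 40; python3 sc.py s5; python3 go.py 0.5 3.5 40;  python3 -c "
from h import *
d=load('s5');p=np.load('p.npy');c,s=np.cos(p[2]),np.sin(p[2]);F=np.array([[c,-s,0],[s,c,0],[0,0,1]])
f=d['frame'][150:190,275:325,::-1]
cv2.imwrite('pics/s5z.png',cv2.resize(cv2.convertScaleAbs(f,alpha=2.5),None,fx=14,fy=14,interpolation=0))
for v in range(168,190,2):
  print(v,*[(u,*(F.T@(px2w(d,u,v)-[p[0],p[1],0])*1e3).round(0).astype(int).tolist()) for u in range(290,315,3)])
"
```

```text
t 3.2667 joints [ 0.13  0.54 -0.23  1.85  0.17  0.78 -1.6 ] turn -0.01 delta cm [0.11 0.03 0.3 ]
fix mm [-0.54  3.81 43.05] force fix [-0.58  0.42 -0.29] w 0.49204675565736933
t 3.3167 joints [ 0.13  0.54 -0.23  1.85  0.17  0.78 -1.6 ] turn -0.01 delta cm [0.15 0.04 0.25]
fix mm [-0.95  3.87 42.53] force fix [-0.07  0.84 -0.33] w 0.48916075453214314
168 (290, 8, 1, 96) (293, 4, 5, 96) (296, 0, 8, 96) (299, 13, 34, 116) (302, 11, 40, 119) (305, 8, 45, 121) (308, 37, 89, 159) (311, 37, 96, 163) (314, 26, 90, 154)
170 (290, 12, 5, 95) (293, 7, 9, 95) (296, 0, 9, 92) (299, 12, 33, 111) (302, 12, 42, 116) (305, 9, 46, 117) (308, 38, 90, 155) (311, 33, 92, 155) (314, 27, 91, 151)
172 (290, 14, 9, 94) (293, 9, 11, 92) (296, 1, 10, 88) (299, 12, 32, 106) (302, 13, 42, 113) (305, 9, 46, 113) (308, 37, 89, 151) (311, 32, 90, 149) (314, 28, 93, 149)
174 (290, 14, 8, 89) (293, 8, 10, 87) (296, 1, 9, 83) (299, 11, 32, 102) (302, 12, 42, 108) (305, 8, 46, 108) (308, 38, 90, 148) (311, 33, 91, 146) (314, 26, 91, 143)
176 (290, 14, 9, 85) (293, 8, 9, 81) (296, 2, 10, 80) (299, 13, 34, 99) (302, 12, 
[... 367 characters left out ...]
 90) (311, -6, 44, 87) (314, -38, 15, 54)
182 (290, 14, 7, 70) (293, 8, 9, 68) (296, 1, 8, 64) (299, 11, 32, 83) (302, 12, 42, 90) (305, 8, 45, 90) (308, -24, 14, 55) (311, -29, 17, 54) (314, -36, 18, 52)
184 (290, 14, 7, 65) (293, 8, 9, 63) (296, 1, 9, 60) (299, 12, 32, 80) (302, 11, 40, 83) (305, -16, 14, 54) (308, -21, 18, 54) (311, -26, 21, 54) (314, -58, -8, 20)
186 (290, 14, 7, 60) (293, 9, 10, 60) (296, 6, 15, 61) (299, 12, 32, 75) (302, -5, 20, 59) (305, -8, 25, 60) (308, -18, 22, 53) (311, -21, 27, 55) (314, -26, 29, 54)
188 (290, 14, 7, 55) (293, 14, 16, 61) (296, 8, 18, 59) (299, 4, 22, 59) (302, -1, 25, 59) (305, -4, 30, 60) (308, -9, 33, 60) (311, -18, 30, 53) (314, -26, 30, 49)
```

View pics/s5z.png

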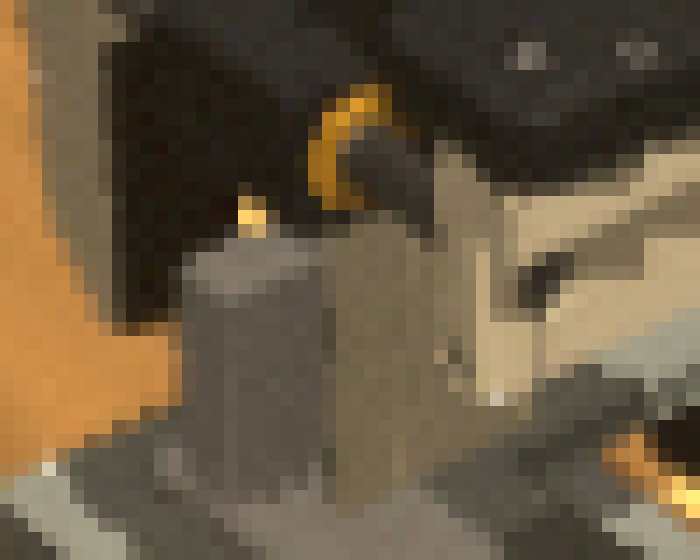

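The fingers straddle the tab, with tips at about z=0.075 and well centred. I'll go down 4 mm more and close.

arm_command(deltas=[{"xyz":[0,0,0.3],"turn":0,"jaw":130},{"xyz":[0,0,0.45],"turn":0,"jaw":160},{"xyz":[0,0,0.45],"turn":0,"jaw":190},{"xyz":[0,0,0.45],"turn":0,"jaw":200},{"xyz":[0,0,0.45],"turn":0,"jaw":205}], force=20)

```text
clock: 3.73
position: [0.5716, -0.0327, 0.0383]
ee_rot: [3.131, 0.253, -0.011]
force: [0.1, 0.7, 0.3]
width: 0.248
```

```bash
python3 go.py 0.5 3.5 40
```

```text
t 3.7333 joints [ 0.13  0.54 -0.23  1.85  0.17  0.78 -1.6 ] turn -0.02 delta cm [ 0.13  0.03 -0.17]
fix mm [-0.78  3.78 38.28] force fix [0.25 0.69 0.29] w 0.24754433210910495
```

arm_command(deltas=[{"xyz":[0,0,0],"turn":0,"jaw":255},{"xyz":[0,0,0],"turn":0,"jaw":255},{"xyz":[0,0,0],"turn":0,"jaw":255},{"xyz":[0,0,0],"turn":0,"jaw":255},{"xyz":[0,0,0],"turn":0,"jaw":255}], force=20)

```text
clock: 4.15
position: [0.5719, -0.0331, 0.0386]
ee_rot: [3.131, 0.253, -0.01]
force: [0.8, -2.6, 2.5]
width: 0.131
```

```bash
python3 go.py 0.5 3.5 40;python3 sc.py s6
```

```text
t 4.15 joints [ 0.13  0.54 -0.23  1.85  0.17  0.78 -1.6 ] turn -0.03 delta cm [ 0.1  -0.02 -0.14]
fix mm [-0.54  3.29 38.56] force fix [ 0.33 -2.69  2.49] w 0.1305415032260183
```

View pics/s6c.png

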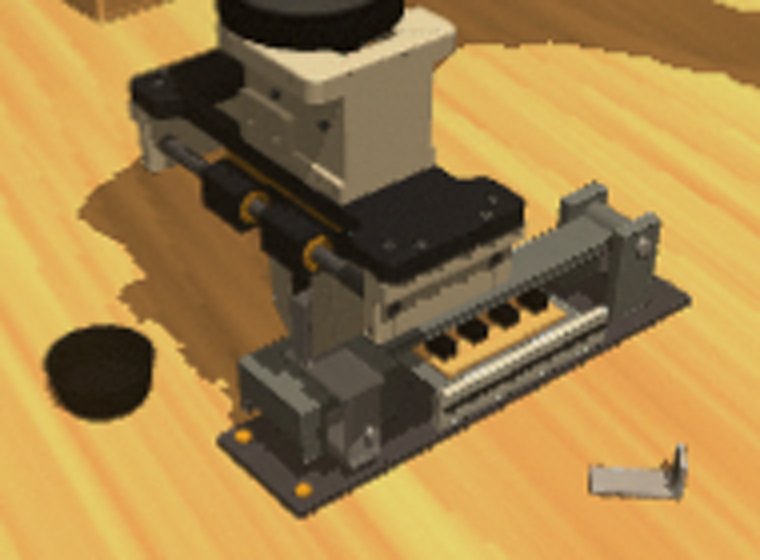

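Width is 12 mm, so the tab is gripped, and it is still near rest. Now the sideways pull of 10 mm to +y (tool −y).

arm_command(deltas=[{"xyz":[0,0,0],"turn":0,"jaw":255},{"xyz":[0,-0.25,0],"turn":0,"jaw":255},{"xyz":[0,-0.5,0],"turn":0,"jaw":255},{"xyz":[0,-0.75,0],"turn":0,"jaw":255},{"xyz":[0,-1.0,0],"turn":0,"jaw":255}], force=35)

```text
clock: 4.62
position: [0.5704, -0.0235, 0.0386]
ee_rot: [3.13, 0.252, -0.01]
force: [2.3, -6.4, 1.0]
width: 0.127
```

```bash
python3 go.py 0.5 13.3 38.5;python3 sc.py s7;python3 go.py 0.5 13.3 38.5
```

```text
t 4.6167 joints [ 0.11  0.54 -0.23  1.85  0.17  0.77 -1.62] turn -0.04 delta cm [ 0.11 -0.02  0.  ]
fix mm [-0.55 13.07 38.55] force fix [ 1.21 -6.71  0.96] w 0.1273845298252764
t 4.6667 joints [ 0.11  0.54 -0.23  1.85  0.17  0.77 -1.62] turn -0.01 delta cm [0.1  0.04 0.01]
fix mm [-0.55 13.67 38.57] force fix [ 0.24 -5.62  2.07] w 0.12727000429210697
```

View pics/s7c.png

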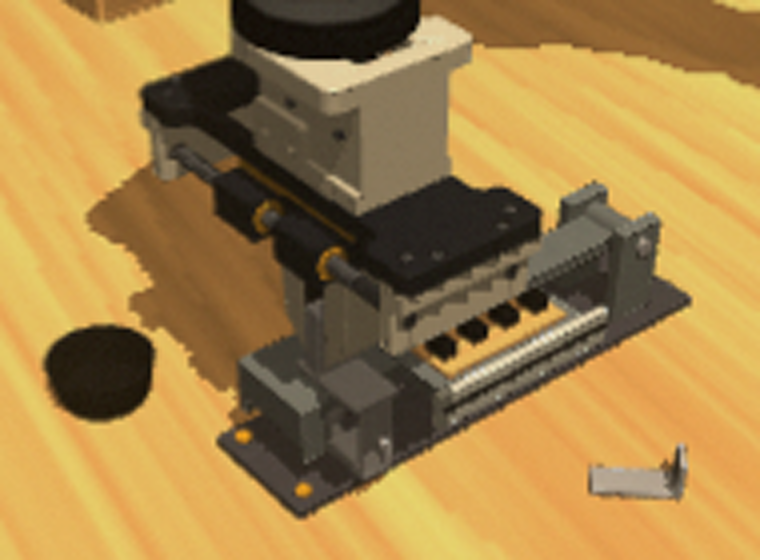

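The latch is pulled about 10 mm. The measured 5.6 N agrees with the spring, and the slide plate visibly overhangs the head at crop (365,375). Now I'll lift along the arc about the hinge.

arm_command(deltas=[{"xyz":[-0.08,0,-0.4],"turn":0,"jaw":255},{"xyz":[-0.17,0,-0.8],"turn":0,"jaw":255},{"xyz":[-0.27,0,-1.2],"turn":0,"jaw":255},{"xyz":[-0.38,0,-1.6],"turn":0,"jaw":255},{"xyz":[-0.48,0,-2.0],"turn":0,"jaw":255}], force=35)

```text
clock: 5.08
position: [0.5662, -0.0241, 0.0583]
ee_rot: [3.13, 0.252, -0.008]
force: [3.5, -4.5, -6.2]
width: 0.129
```

```bash
python3 go.py -5.4 13.5 58.4;python3 sc.py s8;python3 go.py -5.4 13.5 58.4
```

```text
t 5.0833 joints [ 0.12  0.51 -0.23  1.85  0.16  0.81 -1.61] turn -0.04 delta cm [-0.06 -0.04 -0.01]
fix mm [-4.81 13.12 58.34] force fix [ 2.72 -5.03 -6.17] w 0.12932149388153946
t 5.1333 joints [ 0.12  0.51 -0.23  1.85  0.16  0.81 -1.61] turn -0.04 delta cm [-0.04 -0.04  0.06]
fix mm [-4.95 13.1  58.97] force fix [ 1.73 -5.52 -5.68] w 0.1294467004745832
```

View pics/s8c.png

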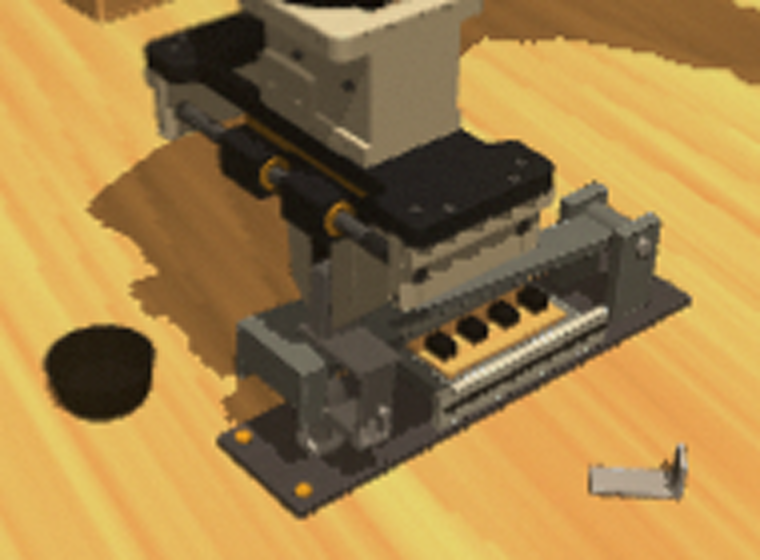

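The head is rising off the ball, with a load of about 6 N down. I'll continue.

arm_command(deltas=[{"xyz":[-0.13,0,-0.4],"turn":0,"jaw":255},{"xyz":[-0.26,0,-0.8],"turn":0,"jaw":255},{"xyz":[-0.4,0,-1.15],"turn":0,"jaw":255},{"xyz":[-0.53,0,-1.5],"turn":0,"jaw":255},{"xyz":[-0.67,0,-1.9],"turn":0,"jaw":255}])

```text
clock: 5.55
position: [0.56, -0.0255, 0.0777]
ee_rot: [3.129, 0.252, -0.007]
force: [3.3, -6.0, -6.4]
width: 0.128
```

arm_command(deltas=[{"xyz":[-0.16,0,-0.4],"turn":0,"jaw":255},{"xyz":[-0.32,0,-0.8],"turn":0,"jaw":255},{"xyz":[-0.5,0,-1.15],"turn":0,"jaw":255},{"xyz":[-0.68,0,-1.5],"turn":0,"jaw":255},{"xyz":[-0.86,0,-1.85],"turn":0,"jaw":255}])

```text
clock: 5.97
position: [0.5522, -0.0272, 0.096]
ee_rot: [3.129, 0.252, -0.005]
force: [3.7, -4.3, -5.4]
width: 0.128
```

```bash
python3 go.py -20 13.5 96;python3 sc.py s9;python3 go.py -20 13.5 96
```

```text
t 5.9667 joints [ 0.13  0.44 -0.25  1.85  0.14  0.87 -1.59] turn -0.06 delta cm [-0.09 -0.12  0.  ]
fix mm [-19.08  12.35  96.05] force fix [ 2.92 -4.81 -5.39] w 0.12798968218179888
t 6.0167 joints [ 0.13  0.44 -0.25  1.85  0.14  0.87 -1.59] turn -0.06 delta cm [-0.06 -0.12  0.06]
fix mm [-19.37  12.3   96.58] force fix [ 3.09 -6.03 -5.56] w 0.12946629271820564
```

View pics/s9c.png

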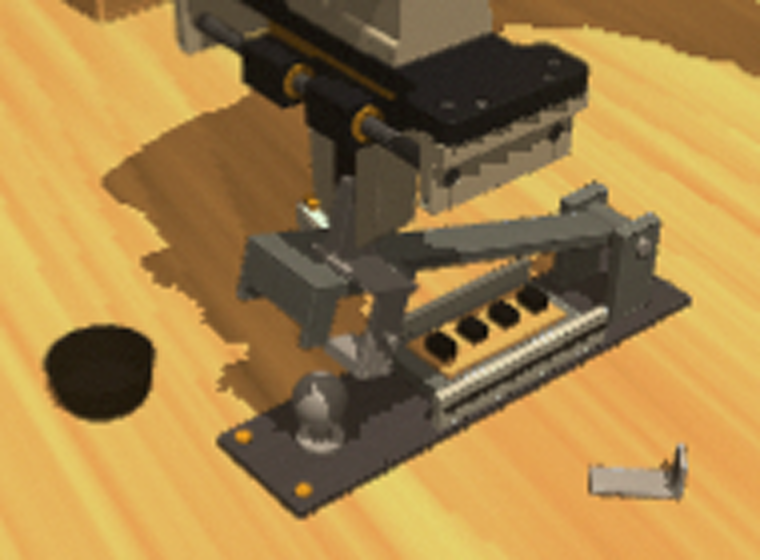

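The tongue is up off the ball (ball visible at crop (320,400)) and the tab is still between the fingers. I'll hold briefly, then measure nose height, steadiness and the loose parts.

arm_command(deltas=[{"xyz":[0,0,0],"turn":0,"jaw":255},{"xyz":[0,0,0],"turn":0,"jaw":255},{"xyz":[0,0,0],"turn":0,"jaw":255},{"xyz":[0,0,0],"turn":0,"jaw":255},{"xyz":[0,0,0],"turn":0,"jaw":255}])

```text
clock: 6.43
position: [0.5521, -0.0276, 0.0961]
ee_rot: [3.128, 0.252, -0.005]
force: [3.1, -5.8, -5.2]
width: 0.129
```

```bash
python3 go.py;for i in 1 2 3 4 5 6;do python3 sc.py s10; done; python3 go.py; python3 -c "
from h import *
p=np.load('p.npy');c,s=np.cos(p[2]),np.sin(p[2]);F=np.array([[c,-s,0],[s,c,0],[0,0,1]])
for t in ('s9','s10','scene0'):
  d=load(t); T=d['cam_to_world']
  v,u=np.mgrid[0:400,0:640];pp=cv2.undistortPoints(np.c_[u.ravel(),v.ravel()].astype(float)[:,None],d['camera_matrix'],d['distortion'])[:,0]
  z=d['depth'].ravel();P=(np.c_[pp[:,0]*z,-pp[:,1]*z,-z]@T[:3,:3].T+T[:3,3]-[p[0],p[1],0])@F*1e3
  m=(P[:,0]>15)&(P[:,0]<45)&(abs(P[:,1])<26)&(P[:,2]>30)&(P[:,2]<145)
  for lo in range(14,42,4):
    k=m&(P[:,0]>lo)&(P[:,0]<lo+4)
    if k.any():print(t,lo,P[k,2].max().round(1),k.sum())
d=load('s10');a=load('scene0')
df=cv2.absdiff(d['frame'],a['frame']).max(2)
for n,(u,v) in dict(cap=(240,188),fuse=(299,153),clip=(316,257),arm=(375,214)).items():
  print(n,df[v-9:v+9,u-14:u+14].mean(), px2w(a,u,v).round(3),px2w(d,u,v).round(3))
"
```

```text
t 6.4333 joints [ 0.13  0.44 -0.24  1.85  0.14  0.87 -1.59] turn -0.07 delta cm [  1.89   1.12 -10.39]
fix mm [-19.19  11.95  96.13] force fix [ 2.1  -6.26 -5.17] w 0.1286062995970233
t 6.7333 joints [ 0.13  0.44 -0.24  1.85  0.14  0.87 -1.59] turn -0.07 delta cm [  1.89   1.12 -10.39]
fix mm [-19.16  11.95  96.14] force fix [ 2.61 -5.83 -5.12] w 0.12739317548433057
s9 14 120.2 24
s9 18 121.3 63
s9 22 119.5 137
s9 26 108.2 42
s10 14 120.6 25
s10 18 121.9 63
s10 22 121.0 132
s10 26 107.2 41
scene0 14 82.3 31
scene0 18 55.4 32
scene0 22 56.0 35
scene0 26 56.8 35
scene0 30 55.7 136
cap 2.4523809523809526 [ 0.649 -0.138  0.002] [ 0.649 -0.138  0.002]
fuse 57.61507936507937 [ 0.488 -0.171  0.02 ] [ 0.568 -0.02   0.133]
clip 8.76984126984127 [0.608 0.11  0.01 ] [0.608 0.11  0.01 ]
arm 8.234126984126984 [0.448 0.068 0.002] [0.447 0.068 0.001]
```

View pics/s10.png

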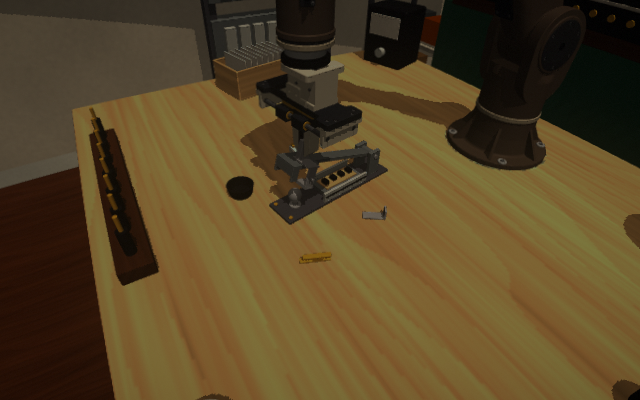

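The nose's top edge went from about 56 to about 121 mm, and the arm and width are steady over 0.3 s. The cap, clip and armature read as unmoved. The fuse block (299,153) is behind the gripper in this view, but nothing came near it. Handing in.

```bash
python3 -c "
from h import *
print(sign_off());"
```

```text
the job is handed in; nothing more can be done
None
```

The tongue is unlatched and held up by its tab, and the job is handed in at about 6.7 s on the robot clock. I gripped the tab, pulled it about 10 mm to the left with the tongue still down, then raised it about 0.3 rad along the hinge arc.

**Last checks**
- **Height:** depth puts the nose's top edge about 65 mm above where it lay (56 to 121 mm), and the ball stud is in plain view below.
- **Grip:** the jaws read 12 mm, the tab's thickness. The pose changed by less than 0.1 mm over the last 0.3 s.
- **Forces:** about 6 N sideways and 5 N down at the end, all readings well below the limits.
- **Loose parts:** the cap, clip and armature show no change in position. The fuse block is hidden behind the gripper in the last picture, so I could not confirm it at the end. It sat undisturbed in every earlier view that showed it, and the arm stayed clear of it.

**What disagreed**
- **Fingertip height:** the cameras showed the fingertips about 28–30 mm above the reported tool position. I set the grasp depth by the cameras, and it worked.
- **Camera views:** the two views put the tab about 3 mm apart. I aimed by the scene view.

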